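# Raise the counterweighted lane barrier and pass the can

## Task

The barrier across the pass-through lane is down. With the fingertips, and without gripping or lifting anything, push the barrier arm up past its balance point so that it stays raised by itself; then push the steel can gently along the lane, under the raised arm, until it stands against the end stop, and leave it there upright. Leave the other things where they are.

Things in the scene. Friction and masses are not known exactly. Their poses are not given: they have to be found in the camera images.
- gate: Fixed lane unit on the worktop: grey deck (94 mm wide, 6 mm thick, y -175 to +160 mm), two aluminium guide strips, forked post. Origin on the worktop below the arm; z up, y along the lane, roughly away from the robot; x to the post, roughly to the right. Lane centre x = -30 mm, 78 mm between the strips (tops 24 mm above the worktop). The -y end, near the robot, is open. Position and yaw vary.
- lane_stop (a point): Top centre of the end stop's inner face, 36 mm above the worktop, at (-30, 145, 36) mm in the gate's frame, at the lane's far end; the stop is 10 mm thick. A can touching the stop has its axis 34 mm from this face.
- barrier_pivot (a point): Pivot of the barrier at (110, 0, 100) mm in the gate's frame; the axle lies along the gate's y. It sits in the forked post, 26 mm deep in x, 42 mm wide in y, top 116 mm above the worktop.
- barrier_sleeve (a point): Middle of the round black rubber sleeve (20 mm diameter, 80 mm long, along the arm) at the arm's free end; its middle is 210 mm from the pivot, its end 250 mm. Down: at (-100, 0, 100) mm in the gate's frame, outside the lane on the side away from the post, underside 90 mm above the worktop, free space below. Raised, it swings up and over towards the post.
- barrier (a joint): Angle of the white arm (14 mm wide, 16 thick; two thin rods hang 42 mm from it, 115 and 160 mm from the pivot, and block the can; round counterweight beyond the pivot), rad: 0 level, across the lane; grows as the free end rises; 1.75 upper stop. Lifting at the sleeve from level takes about 1.5 N, 30% either way, fading to 0 at the balance point, 0.99 rad; beyond it the arm falls open.
- can: Closed plain steel can with slip lid, 68 mm diameter, 66 mm high, about 0.22 kg, standing on the deck between the guides, in the part of the lane nearer the robot (-y side of the barrier); origin at the centre of its underside, z up. It slides easily (friction about 0.25); push it below half its height.
- amber_bottle: Bystander: small brown glass bottle with black cap, 44 mm diameter, 85 mm high, standing beside the lane beyond the post; origin at the centre of its underside.
- beaker: Bystander: glass beaker, 54 mm diameter, 68 mm high, standing beside the lane on the robot's side of the post; origin at the centre of its underside.
- black_marker: Bystander: black marker, 11 x 138 x 14 mm, lying left of the unit and of the fixed pink tip box (93 x 122 mm, lid open at its far side, about 130 mm tall, centred near world x 0.58, y -0.04 m); origin at the centre of its underside.
- steel_forceps: Bystander: steel forceps, 18 x 123 x 9 mm, lying in front of the storage tote (fixed, clear plastic, 267 x 334 mm and 316 mm tall, centred near world x 0.69, y 0.42 m: go round or over it); origin at the centre of its underside.
- dish: Bystander: petri dish, 90 mm diameter, 14 mm high, on the left part of the worktop; origin at the centre of its underside.
There are look-alikes about, which are no part of the job. What is shaped like the can but pink is not meant.

How it is judged:
By the outcome, as a careful person would: the job done as asked, in the order asked, and still so for the second after the job is handed in, with the robot touching nothing.
It also fails if it takes over 58 s, if anything falls off the work surface, if the arm or the gripper's body presses on something with over 40 N, if the wrist force passes 120 N, or if a joint passes its speed limit or range.

## Robot

A 6-joint arm with a two-finger parallel gripper is mounted at the origin on a cart in front of the work surface, level with it; the furniture and walls round the work are solid. World frame = base frame: x ahead of the robot, y to its left, z up, the work surface at z = 0. Lengths are in m, angles in rad, forces in N, time in s.
With the tool pointing down it reaches from about 0.3 to 0.775 m from the base axis. Payload 14.6 kg.
Tool frame: the origin (TCP) lies on the front face of the gripper's body, between the roots of the fingers; the fingertips stand 97 mm ahead of it and the grasp point (between the pads) lies 78 mm ahead of it; z points along the fingers, y is the direction in which the jaws open and shut (so a half turn about z gives the same grasp; the last joint's range is limited). The gripper opens to 94 mm and grips with 3 to 60 N. Pads are 16 mm wide; open, the fingers measure 119 mm over their backs; the gripper's body (75 mm by 177 mm) begins 78 mm behind the grasp point.
Start: joints at [1.245, 0.3, 1.521, -0, 1.321, -0.067], TCP at [0.141, 0.532, 0.303] pointing down, gripper open.
Joint ranges: [-3.03, 3.03], [-0.79, 2.21], [0.23, 2.52], [-1.04, 4.18], [0, 3.07], [-2.55, 2.55]. Speed limits (rad/s): [2.22, 2.22, 2.57, 3.14, 3.14, 3.14].

## Interface

Orientations are given as [roll, pitch, yaw] about the fixed x, y, z axes, in that order (R = Rz(yaw) Ry(pitch) Rx(roll)).
In Python, from station import ctrl gives the robot as it stands. The module is installed in compiled form; this text tells all that it offers.
- The arm moves only by the shell command python3 -m pendant 'ROWS' [FORCE]. ROWS is JSON, a list of rows, each an object of numbers: "rx", "ry", "rz": the turn, a rotation vector about the tool's x, y, z each as a share of 4 degrees, from -1 to 1; "tx", "ty", "tz": the shift along the tool's x, y, z each as a share of 0.04 m, from -1 to 1; "grip": the gripper command: -1 is fully open, 1 is shut, values between are in proportion. A call has 1 to 8 rows; each row shifts and turns the pose as measured when the row begins, along the tool's axes as they then stand; what a row does not reach is not made up. A row lasts 1/12 s, in which the tool goes at most 41.7 mm and 7.16 degrees, less where a joint would pass 70% of its speed; a pose out of reach is approached as far as the arm can. A call with a number of a shift or a turn outside -1 to 1 is refused whole. A call with a gripper value outside its range is refused whole. The fingers move at their own pace and stop on an object; FORCE is the grip in N (left out, the last holds). Time passes only in rows, so rows that do not move let the fingers close. It gives the time, the measured TCP pose, the force and the opening at its end, in the units of the state.
- ctrl.get_obs(): the state, without advancing time (a new reading comes with each control period).
- ctrl.camera(name): name is "scene" or "top"; returns a dict with "pixels" (384x512x3 uint8, blue, green, red), "fx", "fy", "cx", "cy" (pixels), "world_from_camera" (4x4, takes a point from camera to world coordinates). Camera axes: x right, y up, looking along -z (the intrinsics and any distortion apply to the point x, -y, -z); pixel columns grow to the right and rows downward; lengths in m; the calibration is good to about 2 mm. A picture is of the moment at which its call begins. There is no depth.
- ctrl.hand_in(): hands the job in, once; it reports no verdict.
The state is a dict: "time_s": time; "qpos": joint angles; "joint_vel": joint speeds; "tau": joint torques, N m; "ee_pos": TCP position; "eef_rot": TCP orientation; "force": force on the tool from outside, world axes, zero at the start; "moment": the same for the moment, N m; "grip_width": finger opening in m.
Only numpy, scipy, OpenCV 4.12 (cv2) and the standard library are available. Lean on these libraries where they do the work, as an engineer would, in place of code of your own. Each camera call takes 0.05 s, during which the arm holds its last target.

## Working session

There is one attempt and no reset: what is moved stays moved. The work goes in short steps, Python scripts to look and compute and a shell command to move; the robot and the scene stay as the last step left them, time stands still between calls to the robot, and variables do not carry over. Pictures are saved under pics/ and viewed, and the job is handed in when it is done.

```bash
mkdir -p pics
python3 - <<'E'
from station import ctrl
import cv2,numpy as np
o=ctrl.get_obs();print(o)
for n in("scene","top"):
    c=ctrl.camera(n);cv2.imwrite(f"pics/{n}0.png",c["pixels"]);np.savez(f"{n}0.npz",**{k:v for k,v in c.items()})
    print(n,c["fx"],c["fy"],c["cx"],c["cy"],c.keys());print(np.round(c["world_from_camera"],3))
E
```

```text
{'time_s': 0.0, 'qpos': array([ 1.24537506e+00,  3.00498991e-01,  1.52157001e+00, -1.87554644e-05,
        1.32066536e+00, -6.66097796e-02]), 'joint_vel': array([ 1.15753497e-03, -1.55405285e-03,  4.89830710e-04, -4.04146840e-05,
       -2.27932737e-04,  4.13988471e-04]), 'tau': array([-7.92906267e-04, -5.31806481e+01, -3.52734804e+01,  7.08226603e-02,
        2.43505149e-02, -1.13238042e-05]), 'ee_pos': array([0.14072901, 0.53154713, 0.30207564]), 'eef_rot': array([-3.14045226e+00, -5.78667720e-05,  2.88278579e+00]), 'force': array([0.2279234 , 0.80693879, 0.9653113 ]), 'moment': array([-0.01642063,  0.00071914,  0.02069038]), 'grip_width': 0.0935390974817809}
scene 386.9695693679948 386.9695693679948 251.82312353746252 190.93001114094747 dict_keys(['pixels', 'fx', 'fy', 'cx', 'cy', 'world_from_camera'])
[[ 0.899  0.348 -0.267  0.231]
 [-0.438  0.7   -0.564 -0.776]
 [-0.009  0.623  0.782  1.023]
 [ 0.     0.     0.     1.   ]]
top 424.27956612036434 424.27956612036434 256.7593106948019 189.74209183555698 dict_keys(['pixels', 'fx', 'fy', 'cx', 'cy', 'world_from_camera'])
[[-0.006  0.993 -0.117  0.355]
 [-1.    -0.005  0.004 -0.107]
 [ 0.004  0.117  0.993  1.76 ]
 [ 0.     0.     0.     1.   ]]
```

View pics/scene0.png

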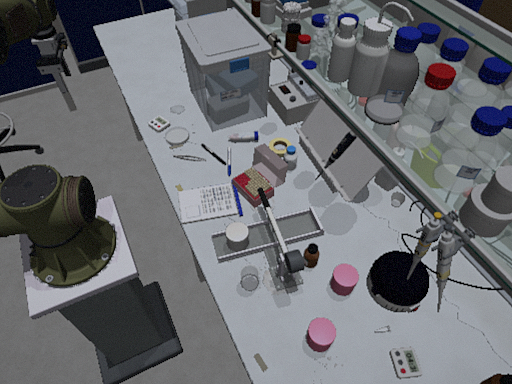

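View pics/top0.png

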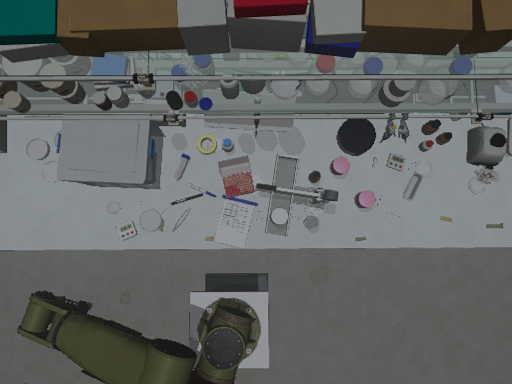

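Both views show the lane at about scene (265,233) and top (283,195). The white can stands in the lane at scene (236,235) and top (279,216). The pink can-shaped ones, at scene (345,278) and (321,333), are the decoys. I'll enlarge to confirm and measure.

Run:
```python
import cv2
a=cv2.imread("pics/scene0.png")[160:310,190:350];cv2.imwrite("pics/s_crop.png",cv2.resize(a,None,fx=5,fy=4*1.0,interpolation=cv2.INTER_CUBIC) if 0 else cv2.resize(a,None,fx=4,fy=4,interpolation=cv2.INTER_CUBIC))
b=cv2.imread("pics/top0.png")[140:250,210:350];cv2.imwrite("pics/t_crop.png",cv2.resize(b,None,fx=5,fy=5,interpolation=cv2.INTER_CUBIC))
```

```text
(no output)
```

View pics/s_crop.png

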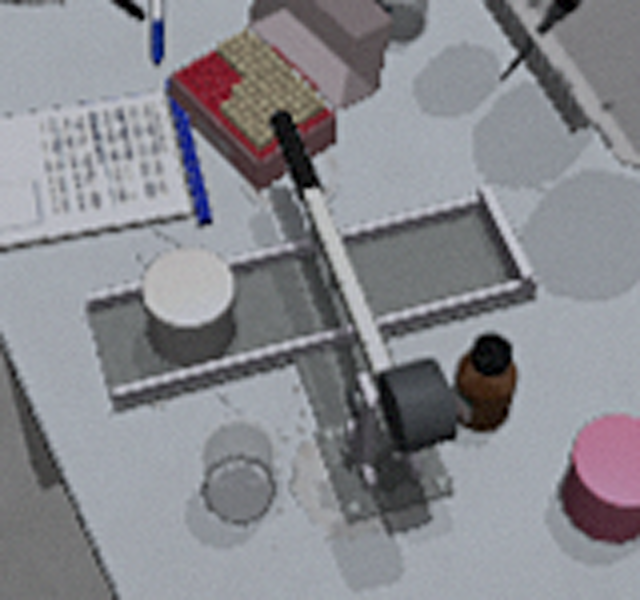

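View pics/t_crop.png

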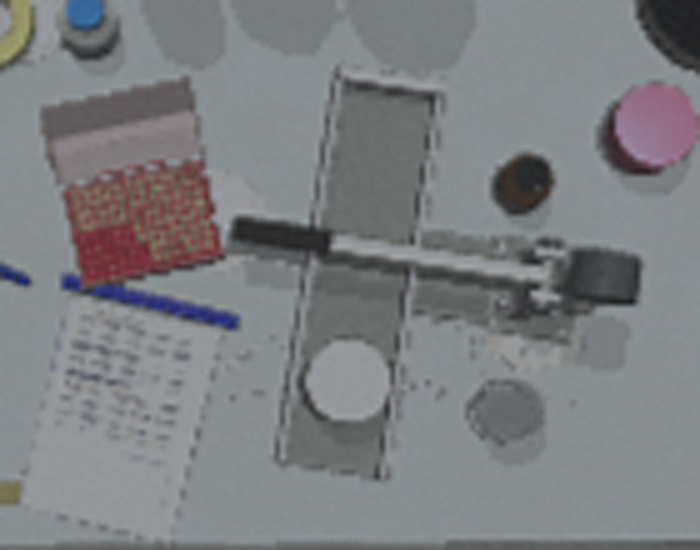

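```bash
cat > h.py <<'E'
import numpy as np
from scipy.optimize import least_squares
C={n:dict(np.load(f"{n}0.npz")) for n in("scene","top")}
def proj(n,P):
    c=C[n];T=np.linalg.inv(c["world_from_camera"]);p=T[:3,:3]@np.asarray(P)+T[:3,3]
    return np.array([c["cx"]+c["fx"]*p[0]/-p[2],c["cy"]-c["fy"]*p[1]/-p[2]])
def back(n,uv,z):
    c=C[n];W=c["world_from_camera"]
    d=W[:3,:3]@np.array([(uv[0]-c["cx"])/c["fx"],-(uv[1]-c["cy"])/c["fy"],-1]);o=W[:3,3]
    return o+d*(z-o[2])/d[2]
E
cat > fit.py <<'E'
from h import *
t=lambda u,v:("top",np.array([210+(u-2)/5,140+(v-2)/5]))
s=lambda u,v:("scene",np.array([190+(u-1.5)/4,160+(v-1.5)/4]))
O=[(t(278,461),(-77,-175,24)),(t(386,478),(17,-175,24)),(s(89,299),(-77,-175,24)),(s(114,397),(17,-175,24)),
(t(231,230),(-140,0,100)),(t(330,242),(-60,0,100)),(s(280,120),(-140,0,100)),(s(312,190),(-60,0,100)),
(t(337,70),(-77,155,36)),(t(444,86),(17,155,36)),(s(482,190),(-77,155,36)),(s(533,290),(17,155,36))]
def W(q,p):
    c,s_=np.cos(q[2]),np.sin(q[2]);x,y,z=np.array(p)/1000
    return [q[0]+c*x-s_*y,q[1]+s_*x+c*y,z]
f=lambda q:np.concatenate([proj(n,W(q,p))-uv for (n,uv),p in O])
r=least_squares(f,[0.6,-0.2,-1.6],loss="soft_l1");q=r.x;print("gate",q)
for (o,p),e in zip(O,f(q).reshape(-1,2)):print(o[0],p,np.round(e,1))
ca=[back(*t(348,381),.072),back(*s(189,287),.072)]
for w in ca:
    d=w[:2]-q[:2];c,s_=np.cos(q[2]),np.sin(q[2]);print("can",w,"gate mm",1000*np.array([c*d[0]+s_*d[1],-s_*d[0]+c*d[1]]))
for nm,p in dict(pivot=(110,0,100),sleeve=(-100,0,100),end=(-140,0,100),stop=(-30,145,36),lanein=(-30,-175,6)).items():print(nm,np.round(W(q,p),4))
print("tipbox corner", back(*t(222,258),.05),back(*t(80,288),.05), back(*t(190,80),.13))
print("beaker",back(*t(505,408),.068),"bottle",back(*t(536,172),.085))
E
python3 fit.py
```

```text
gate [ 0.54682679 -0.25058171 -1.73361203]
top (-77, -175, 24) [-0.3  0. ]
top (17, -175, 24) [0.9 0.3]
scene (-77, -175, 24) [-1.9 -1.4]
scene (17, -175, 24) [-1.   0.5]
top (-140, 0, 100) [ 0.6 -0.6]
top (-60, 0, 100) [0.8 0.1]
scene (-140, 0, 100) [-0.8 -0.8]
scene (-60, 0, 100) [-0.7  1.9]
top (-77, 155, 36) [ 0.3 -1. ]
top (17, 155, 36) [ 1.3 -0.7]
scene (-77, 155, 36) [ 1.3 -2. ]
scene (17, 155, 36) [ 0.3 -3.1]
can [ 0.44896093 -0.20258872  0.072     ] gate mm [ -31.4944784  -104.35109375]
can [ 0.45142282 -0.20593955  0.072     ] gate mm [ -28.58703452 -101.37860511]
pivot [ 0.529  -0.3591  0.1   ]
sleeve [ 0.563  -0.1519  0.1   ]
end [ 0.5695 -0.1124  0.1   ]
stop [ 0.6948 -0.2445  0.036 ]
lanein [ 0.379  -0.1926  0.006 ]
tipbox corner [ 0.55053669 -0.10276096  0.05      ] [0.52669777 0.01237654 0.05      ] [ 0.68149294 -0.07865071  0.13      ]
beaker [ 0.42698073 -0.32766903  0.068     ] bottle [ 0.61436151 -0.35411875  0.085     ]
```

The gate fits at about (0.547, -0.251), yaw -1.734, and the can sits at gate (-30, -103). The can's lane position agrees with the 30 mm lane centre. The plain white can between the guides is the one meant; the pink ones stand outside the lane.

First I'll close the gripper and move across at height.

```bash
cat > st.py <<'E'
import numpy as np,sys
from scipy.spatial.transform import Rotation as Ro
from station import ctrl
G=np.array([0.5468,-0.2506,0]);RG=Ro.from_euler('z',-1.7336).as_matrix()
o=ctrl.get_obs();R=Ro.from_euler('xyz',o["eef_rot"]).as_matrix()
tip=o["ee_pos"]+R[:,2]*.097
g=lambda p:np.round(1000*RG.T@(p-G),1)
print("t",round(o["time_s"],2),"tcp",np.round(o["ee_pos"],3),"q",np.round(o["qpos"],2),"F",np.round(o["force"],1),"w",round(o["grip_width"],3))
print("tip gate",g(tip),"tcp gate",g(o["ee_pos"]),"tool axes in gate\n",np.round(RG.T@R,3))
def need(tipg,a):  # a: deg below horizontal
    a=np.radians(a);z=np.array([0,np.cos(a),-np.sin(a)]);y=np.array([-1,0,0]);x=np.cross(y,z)
    T=RG@np.stack([x,y,z],1);p=G+RG@np.array(tipg)/1000-T[:,2]*.097
    print("shift mm tool",np.round(1000*R.T@(p-o["ee_pos"]),1),"rot deg tool",np.round(np.degrees(Ro.from_matrix(R.T@T).as_rotvec()),1))
if len(sys.argv)>4: need([float(v) for v in sys.argv[1:4]],float(sys.argv[4]))
E
python3 -m pendant '[{"tx":-0.6,"ty":-0.75,"rz":-0.17,"grip":1},{"tx":-0.6,"ty":-0.75,"rz":-0.17,"grip":1},{"tx":-0.6,"ty":-0.75,"rz":-0.17,"grip":1},{"tx":-0.6,"ty":-0.75,"rz":-0.17,"grip":1},{"tx":-0.6,"ty":-0.75,"rz":-0.17,"grip":1},{"tx":-0.6,"ty":-0.75,"rz":-0.17,"grip":1},{"tx":-0.6,"ty":-0.75,"rz":-0.17,"grip":1},{"tx":-0.6,"ty":-0.75,"rz":-0.17,"grip":1}]' 20; python3 st.py -100 -70 150 40
```

```text
t 0.1 tcp [0.141 0.532 0.302] q [ 1.25  0.3   1.52 -0.    1.32 -0.07] F [-0.   0.4 -0.4] w 0.094
tip gate [-705.9 -527.5  205.2] tcp gate [-706.  -527.5  302.2] tool axes in gate
 [[-0.096 -0.995  0.001]
 [-0.995  0.096 -0.   ]
 [ 0.    -0.001 -1.   ]]
shift mm tool [-439.5 -566.4   90.4] rot deg tool [ -2.5 -50.   -5.1]$[0]: bad value
```

```bash
python3 -m pendant '[{"rx":0,"ry":0,"rz":-0.17,"tx":-0.6,"ty":-0.75,"tz":0,"grip":1},{"rx":0,"ry":0,"rz":-0.17,"tx":-0.6,"ty":-0.75,"tz":0,"grip":1},{"rx":0,"ry":0,"rz":-0.17,"tx":-0.6,"ty":-0.75,"tz":0,"grip":1},{"rx":0,"ry":0,"rz":-0.17,"tx":-0.6,"ty":-0.75,"tz":0,"grip":1}]' 20; python3 st.py -100 -70 150 40
```

```text
time_s: 0.43
ee_pos: [0.2043, 0.391, 0.299]
eef_rot: [-3.136, -0.002, 2.938]
force: [0.7, 0.3, -0.9]
grip_width: 0.0707
t 0.43 tcp [0.204 0.391 0.299] q [ 1.01  0.06  1.81 -0.    1.27 -0.36] F [ 0.7  0.3 -0.9] w 0.071
tip gate [-577.1 -442.1  202. ] tcp gate [-577.6 -441.9  299. ] tool axes in gate
 [[-0.04  -0.999  0.005]
 [-0.999  0.04  -0.002]
 [ 0.002 -0.005 -1.   ]]
shift mm tool [-316.8 -464.8   88.5] rot deg tool [ -1.3 -50.1  -2. ]
```

```bash
python3 -m pendant '[{"rx":0,"ry":0,"rz":-0.1,"tx":-0.4,"ty":-0.9,"tz":0,"grip":1},{"rx":0,"ry":0,"rz":-0.1,"tx":-0.4,"ty":-0.9,"tz":0,"grip":1},{"rx":0,"ry":0,"rz":-0.1,"tx":-0.4,"ty":-0.9,"tz":0,"grip":1},{"rx":0,"ry":0,"rz":-0.1,"tx":-0.4,"ty":-0.9,"tz":0,"grip":1},{"rx":0,"ry":0,"rz":-0.1,"tx":-0.4,"ty":-0.9,"tz":0,"grip":1},{"rx":0,"ry":0,"rz":0,"tx":-0.4,"ty":-0.9,"tz":0,"grip":1},{"rx":0,"ry":0,"rz":0,"tx":-0.4,"ty":-0.9,"tz":0,"grip":1},{"rx":0,"ry":0,"rz":0,"tx":-0.4,"ty":-0.9,"tz":0,"grip":1}]' 20; python3 st.py -100 -70 150 40
```

```text
time_s: 1.1
ee_pos: [0.2766, 0.077, 0.2987]
eef_rot: [-3.135, -0.001, 2.981]
force: [1.1, 0.9, 0.2]
grip_width: 0.0174
t 1.1 tcp [0.277 0.077 0.299] q [ 0.15 -0.33  2.15 -0.01  1.32 -1.26] F [1.1 0.9 0.2] w 0.017
tip gate [-278.9 -319.9  201.7] tcp gate [-279.5 -319.8  298.7] tool axes in gate
 [[ 0.002 -1.     0.007]
 [-1.    -0.002 -0.001]
 [ 0.001 -0.007 -1.   ]]
shift mm tool [-175.2 -179.2   87.4] rot deg tool [ -0.3 -50.1   0.3]
```

```bash
python3 -m pendant '[{"rx":0,"ry":-1,"rz":0,"tx":-0.3,"ty":-0.55,"tz":0,"grip":1},{"rx":0,"ry":-1,"rz":0,"tx":-0.3,"ty":-0.55,"tz":0,"grip":1},{"rx":0,"ry":-1,"rz":0,"tx":-0.2,"ty":-0.55,"tz":0,"grip":1},{"rx":0,"ry":-1,"rz":0,"tx":-0.2,"ty":-0.55,"tz":0,"grip":1},{"rx":0,"ry":-1,"rz":0,"tx":0,"ty":-0.55,"tz":0,"grip":1},{"rx":0,"ry":-1,"rz":0,"tx":0,"ty":-0.55,"tz":0,"grip":1},{"rx":0,"ry":-1,"rz":0,"tx":0,"ty":-0.55,"tz":0,"grip":1},{"rx":0,"ry":-1,"rz":0,"tx":0,"ty":-0.55,"tz":0,"grip":1}]' 20; python3 st.py -100 -70 100 40
```

```text
time_s: 1.77
ee_pos: [0.2866, -0.1146, 0.3052]
eef_rot: [-3.12, 0.583, 2.987]
force: [1.2, -0.0, 0.0]
grip_width: 0.0005
t 1.77 tcp [ 0.287 -0.115  0.305] q [-0.63 -0.53  2.32  0.32  0.84 -2.19] F [ 1.2 -0.   0. ] w 0.001
tip gate [ -90.3 -225.5  224.2] tcp gate [ -92.  -278.8  305.2] tool axes in gate
 [[ 0.007 -1.     0.017]
 [-0.835  0.004  0.55 ]
 [-0.55  -0.018 -0.835]]
shift mm tool [-33.8  11.1 193.1] rot deg tool [ -0.9 -16.6   0.5]
```

```bash
python3 -m pendant '[{"rx":-0.2,"ry":-1,"rz":0,"tx":0,"ty":0.1,"tz":0.6,"grip":1},{"rx":0,"ry":-1,"rz":0,"tx":0,"ty":0.1,"tz":0.6,"grip":1},{"rx":0,"ry":-1,"rz":0,"tx":0,"ty":0,"tz":0.6,"grip":1},{"rx":0,"ry":-1,"rz":0,"tx":0,"ty":0,"tz":0.6,"grip":1},{"rx":0,"ry":0,"rz":0,"tx":0,"ty":0,"tz":0.3,"grip":1}]' 20; python3 st.py -100 -50 60 40
```

```text
time_s: 2.18
ee_pos: [0.3592, -0.109, 0.2425]
eef_rot: [-3.124, 0.855, 2.928]
force: [-0.0, 0.1, -0.1]
grip_width: 0.0006
t 2.18 tcp [ 0.359 -0.109  0.243] q [-0.48 -0.27  2.41  0.82  0.24 -2.55] F [-0.   0.1 -0.1] w 0.001
tip gate [-103.8 -135.1  178.9] tcp gate [-109.3 -208.   242.5] tool axes in gate
 [[-0.034 -0.998  0.056]
 [-0.656  0.065  0.752]
 [-0.754 -0.012 -0.656]]
shift mm tool [ 35.5  -2.5 142.4] rot deg tool [-3.3 -1.  -1.9]
```

Joint 6 is at its limit and the wrist is near singular. A half turn about the tool axis gives the same closed-finger geometry with room to spare.

```bash
python3 -m pendant '[{"rx":0,"ry":0,"rz":1,"tx":0,"ty":0,"tz":0,"grip":1},{"rx":0,"ry":0,"rz":1,"tx":0,"ty":0,"tz":0,"grip":1},{"rx":0,"ry":0,"rz":1,"tx":0,"ty":0,"tz":0,"grip":1},{"rx":0,"ry":0,"rz":1,"tx":0,"ty":0,"tz":0,"grip":1},{"rx":0,"ry":0,"rz":1,"tx":0,"ty":0,"tz":0,"grip":1},{"rx":0,"ry":0,"rz":1,"tx":0,"ty":0,"tz":0,"grip":1},{"rx":0,"ry":0,"rz":1,"tx":0,"ty":0,"tz":0,"grip":1},{"rx":0,"ry":0,"rz":1,"tx":0,"ty":0,"tz":0,"grip":1}]' 20; python3 st.py
```

```text
time_s: 2.85
ee_pos: [0.3595, -0.1072, 0.2387]
eef_rot: [2.593, 0.683, 2.139]
force: [0.4, -0.6, 0.3]
grip_width: 0.0007
t 2.85 tcp [ 0.36  -0.107  0.239] q [-0.47 -0.26  2.41  0.83  0.24 -1.97] F [ 0.4 -0.6  0.3] w 0.001
tip gate [-106.  -135.5  174.4] tcp gate [-111.1 -208.   238.7] tool axes in gate
 [[-0.578 -0.815  0.053]
 [-0.518  0.416  0.747]
 [-0.631  0.404 -0.662]]
```

Only joint 6 moves, and in the right direction. I'll do the rest of the half turn (about 37 more rows).

```bash
for i in 1; do :; done
python3 -m pendant '[{"rx":0,"ry":0,"rz":1,"tx":0,"ty":0,"tz":0,"grip":1},{"rx":0,"ry":0,"rz":1,"tx":0,"ty":0,"tz":0,"grip":1},{"rx":0,"ry":0,"rz":1,"tx":0,"ty":0,"tz":0,"grip":1},{"rx":0,"ry":0,"rz":1,"tx":0,"ty":0,"tz":0,"grip":1},{"rx":0,"ry":0,"rz":1,"tx":0,"ty":0,"tz":0,"grip":1},{"rx":0,"ry":0,"rz":1,"tx":0,"ty":0,"tz":0,"grip":1},{"rx":0,"ry":0,"rz":1,"tx":0,"ty":0,"tz":0,"grip":1},{"rx":0,"ry":0,"rz":1,"tx":0,"ty":0,"tz":0,"grip":1}]' 20 >/dev/null
python3 -m pendant '[{"rx":0,"ry":0,"rz":1,"tx":0,"ty":0,"tz":0,"grip":1},{"rx":0,"ry":0,"rz":1,"tx":0,"ty":0,"tz":0,"grip":1},{"rx":0,"ry":0,"rz":1,"tx":0,"ty":0,"tz":0,"grip":1},{"rx":0,"ry":0,"rz":1,"tx":0,"ty":0,"tz":0,"grip":1},{"rx":0,"ry":0,"rz":1,"tx":0,"ty":0,"tz":0,"grip":1},{"rx":0,"ry":0,"rz":1,"tx":0,"ty":0,"tz":0,"grip":1},{"rx":0,"ry":0,"rz":1,"tx":0,"ty":0,"tz":0,"grip":1},{"rx":0,"ry":0,"rz":1,"tx":0,"ty":0,"tz":0,"grip":1}]' 20 >/dev/null
python3 -m pendant '[{"rx":0,"ry":0,"rz":1,"tx":0,"ty":0,"tz":0,"grip":1},{"rx":0,"ry":0,"rz":1,"tx":0,"ty":0,"tz":0,"grip":1},{"rx":0,"ry":0,"rz":1,"tx":0,"ty":0,"tz":0,"grip":1},{"rx":0,"ry":0,"rz":1,"tx":0,"ty":0,"tz":0,"grip":1},{"rx":0,"ry":0,"rz":1,"tx":0,"ty":0,"tz":0,"grip":1},{"rx":0,"ry":0,"rz":1,"tx":0,"ty":0,"tz":0,"grip":1},{"rx":0,"ry":0,"rz":1,"tx":0,"ty":0,"tz":0,"grip":1},{"rx":0,"ry":0,"rz":1,"tx":0,"ty":0,"tz":0,"grip":1}]' 20 >/dev/null
sed -i 's/y=np.array(\[-1,0,0\])/y=np.array([1,0,0])/' st.py
python3 st.py -100 -50 60 45
```

```text
t 4.85 tcp [ 0.357 -0.106  0.235] q [-0.47 -0.27  2.42  0.83  0.24 -0.21] F [0.3 0.8 0.5] w 0.0
tip gate [-107.3 -138.9  170.7] tcp gate [-112.2 -211.   235.5] tool axes in gate
 [[-0.689  0.723  0.051]
 [ 0.51   0.434  0.743]
 [ 0.515  0.538 -0.667]]
shift mm tool [-16.4  -8.6 140.6] rot deg tool [ 3.9 -1.8 43.5]
```

```bash
python3 -m pendant '[{"rx":0,"ry":0,"rz":1,"tx":0,"ty":0,"tz":0.2,"grip":1},{"rx":0,"ry":0,"rz":1,"tx":0,"ty":0,"tz":0.2,"grip":1},{"rx":0,"ry":0,"rz":1,"tx":0,"ty":0,"tz":0.2,"grip":1},{"rx":0,"ry":0,"rz":1,"tx":0,"ty":0,"tz":0.2,"grip":1},{"rx":0,"ry":0,"rz":1,"tx":0,"ty":0,"tz":0.2,"grip":1},{"rx":0,"ry":0,"rz":1,"tx":0,"ty":0,"tz":0.2,"grip":1},{"rx":0,"ry":0,"rz":1,"tx":0,"ty":0,"tz":0.2,"grip":1},{"rx":0,"ry":0,"rz":1,"tx":0,"ty":0,"tz":0.2,"grip":1}]' 20 >/dev/null
python3 st.py -100 -50 60 45
```

```text
t 5.52 tcp [ 0.404 -0.117  0.191] q [-0.43 -0.01  2.35  1.72  0.15 -0.5 ] F [0.8 0.7 0.2] w 0.001
tip gate [-103.6  -90.6  126.3] tcp gate [-108.7 -162.6  191. ] tool axes in gate
 [[-0.173  0.984  0.053]
 [ 0.665  0.077  0.743]
 [ 0.726  0.163 -0.667]]
shift mm tool [-17.6   1.8  74.8] rot deg tool [ 3.3 -2.8  9.9]
```

```bash
python3 st.py -100 -60 110 55 | tail -1
python3 -m pendant '[{"rx":0.3,"ry":-1,"rz":0.7,"tx":0.1,"ty":0,"tz":0,"grip":1},{"rx":0.3,"ry":-1,"rz":0.7,"tx":0.1,"ty":0,"tz":0,"grip":1},{"rx":0,"ry":-1,"rz":0.7,"tx":0.1,"ty":0,"tz":0,"grip":1},{"rx":0,"ry":-1,"rz":0.3,"tx":0.1,"ty":0,"tz":0,"grip":1}]' 20 >/dev/null
python3 st.py -100 -50 75 55
```

```text
shift mm tool [28.6 12.  36.4] rot deg tool [  4.1 -12.8   9.6]
t 5.85 tcp [ 0.409 -0.112  0.194] q [-0.42 -0.02  2.31  1.03  0.18  0.24] F [0.1 0.7 0. ] w 0.0
tip gate [-111.7  -90.9  124.5] tcp gate [-114.  -158.3  194.3] tool axes in gate
 [[-0.12   0.992  0.024]
 [ 0.716  0.07   0.695]
 [ 0.688  0.1   -0.719]]
shift mm tool [ 8.6 13.6 65.5] rot deg tool [ 1.9 -8.9  6.8]
```

```bash
python3 -m pendant '[{"rx":0.2,"ry":-1,"rz":0.6,"tx":0.1,"ty":0.1,"tz":0.2,"grip":1},{"rx":0.2,"ry":-1,"rz":0.6,"tx":0.1,"ty":0.1,"tz":0.2,"grip":1},{"rx":0,"ry":-0.6,"rz":0.4,"tx":0.1,"ty":0.1,"tz":0.2,"grip":1},{"rx":0,"ry":0,"rz":0,"tx":0,"ty":0,"tz":0.2,"grip":1}]' 20 >/dev/null
python3 st.py -100 -50 75 55
```

```text
t 6.18 tcp [ 0.431 -0.123  0.183] q [-0.41  0.07  2.21  0.57  0.26  0.77] F [ 0.2  0.2 -1.3] w 0.001
tip gate [-106.2  -75.9  105.3] tcp gate [-107.3 -134.6  182.5] tool axes in gate
 [[-0.042  0.999  0.011]
 [ 0.795  0.027  0.605]
 [ 0.605  0.034 -0.796]]
shift mm tool [ 5.7  7.1 40. ] rot deg tool [ 0.7 -2.2  2.4]
```

```bash
python3 -m pendant '[{"rx":0.1,"ry":-0.3,"rz":0.3,"tx":0,"ty":0.1,"tz":0.5,"grip":1},{"rx":0,"ry":-0.2,"rz":0.2,"tx":0,"ty":0.1,"tz":0.5,"grip":1},{"rx":0,"ry":-0.1,"rz":0.1,"tx":0,"ty":0,"tz":0.4,"grip":1}]' 20 >/dev/null
python3 st.py -100 0 58 55
```

```text
t 6.43 tcp [ 0.464 -0.137  0.137] q [-0.41  0.25  2.13  0.7   0.21  0.68] F [-0.5 -0.1  0.3] w 0.001
tip gate [-97.9 -44.4  57.7] tcp gate [-98.4 -99.9 137.3] tool axes in gate
 [[ 0.001  1.     0.006]
 [ 0.82  -0.004  0.572]
 [ 0.572  0.004 -0.82 ]]
shift mm tool [36.4 -1.8 25.1] rot deg tool [ 0.3  0.1 -0.1]
```

Run:
```python
from station import ctrl
import cv2
for n,(r0,r1,c0,c1) in dict(scene=(150,310,180,350),top=(130,250,200,350)).items():
    p=ctrl.camera(n)["pixels"];cv2.imwrite(f"pics/{n}1.png",cv2.resize(p[r0:r1,c0:c1],None,fx=3.5,fy=3.5,interpolation=cv2.INTER_CUBIC))
```

```text
(no output)
```

View pics/scene1.png

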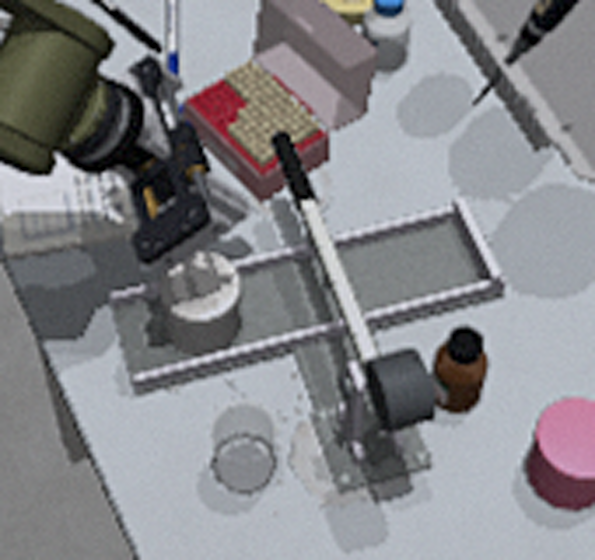

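View pics/top1.png

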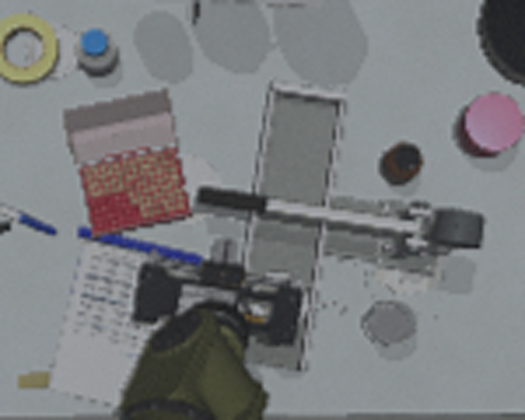

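The closed fingertips, at top crop (225,250), are short of the sleeve at (230,200) and lined up with it. The can has not moved and the gripper body is above it. I'll move in under the sleeve.

```bash
python3 -m pendant '[{"rx":0,"ry":0,"rz":0,"tx":0.24,"ty":0,"tz":0.16,"grip":1},{"rx":0,"ry":0,"rz":0,"tx":0.24,"ty":0,"tz":0.16,"grip":1},{"rx":0,"ry":0,"rz":0,"tx":0.24,"ty":0,"tz":0.16,"grip":1},{"rx":0,"ry":0,"rz":0,"tx":0.24,"ty":0,"tz":0.16,"grip":1},{"rx":0,"ry":0,"rz":0,"tx":0,"ty":0,"tz":0,"grip":1}]' 20 >/dev/null
python3 st.py -98 2 75 55
```

```text
t 6.95 tcp [ 0.508 -0.144  0.139] q [-0.38  0.33  2.01  0.54  0.24  0.86] F [-0.2  0.1 -0.1] w 0.0
tip gate [-98.9   0.   59.3] tcp gate [-99.3 -55.2 139. ] tool axes in gate
 [[-0.001  1.     0.004]
 [ 0.822 -0.002  0.569]
 [ 0.569  0.004 -0.822]]
shift mm tool [ 10.    1.4 -11.8] rot deg tool [0.2 0.3 0. ]
```

```bash
python3 -m pendant '[{"rx":0,"ry":0,"rz":0,"tx":0.14,"ty":0,"tz":-0.2,"grip":1},{"rx":0,"ry":0,"rz":0,"tx":0.14,"ty":0,"tz":-0.2,"grip":1},{"rx":0,"ry":0,"rz":0,"tx":0.14,"ty":0,"tz":-0.2,"grip":1},{"rx":0,"ry":0,"rz":0,"tx":0.14,"ty":0,"tz":-0.2,"grip":1},{"rx":0,"ry":0,"rz":0,"tx":0.14,"ty":0,"tz":-0.2,"grip":1}]' 20 
python3 st.py -97 0 120 55
python3 - <<'E'
from station import ctrl
import cv2
p=ctrl.camera("scene")["pixels"];cv2.imwrite(f"pics/scene2.png",cv2.resize(p[130:310,180:350],None,fx=3.3,fy=3.3,interpolation=cv2.INTER_CUBIC))
E
```

```text
time_s: 7.37
ee_pos: [0.5032, -0.1416, 0.1885]
eef_rot: [3.138, -0.598, -0.16]
force: [-0.2, -0.1, -1.9]
grip_width: 0.0004
t 7.37 tcp [ 0.503 -0.142  0.189] q [-0.38  0.22  2.    0.36  0.35  1.05] F [-0.2 -0.1 -1.9] w 0.0
tip gate [-100.2   -6.1  108.4] tcp gate [-100.5  -60.7  188.5] tool axes in gate
 [[-0.002  1.     0.003]
 [ 0.826  0.     0.563]
 [ 0.563  0.003 -0.826]]
shift mm tool [10.3  3.5 -6.2] rot deg tool [0.2 0.7 0.1]
```

View pics/scene2.png

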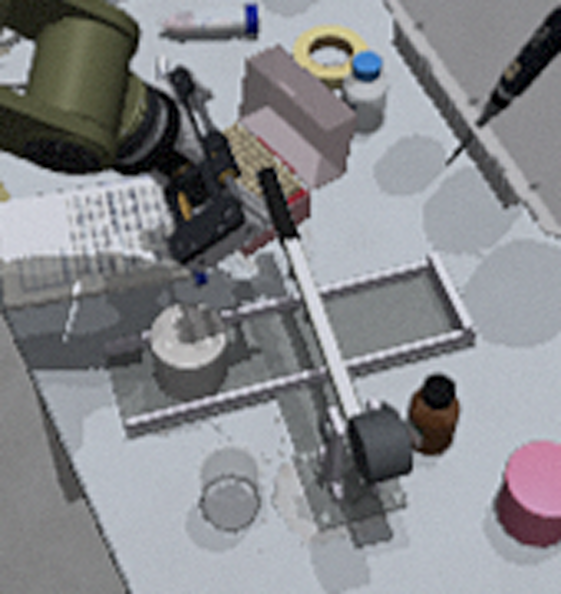

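```bash
python3 -m pendant '[{"rx":0,"ry":0,"rz":0,"tx":0.18,"ty":0.01,"tz":-0.19,"grip":1},{"rx":0,"ry":0.1,"rz":0,"tx":0.18,"ty":0.02,"tz":-0.19,"grip":1},{"rx":0,"ry":0.1,"rz":0,"tx":0.18,"ty":0.04,"tz":-0.19,"grip":1},{"rx":0,"ry":0,"rz":0,"tx":0.18,"ty":0.06,"tz":-0.19,"grip":1},{"rx":0,"ry":0,"rz":0,"tx":0.17,"ty":0.07,"tz":-0.2,"grip":1},{"rx":0,"ry":0,"rz":0,"tx":0.17,"ty":0.09,"tz":-0.2,"grip":1},{"rx":0,"ry":0,"rz":0,"tx":0.17,"ty":0.11,"tz":-0.2,"grip":1},{"rx":0,"ry":0,"rz":0,"tx":0.17,"ty":0.13,"tz":-0.2,"grip":1}]' 20 
python3 st.py -97 0 120 55
```

```text
time_s: 8.08
ee_pos: [0.5009, -0.1619, 0.272]
eef_rot: [3.14, -0.6, -0.158]
force: [-0.3, -0.5, -1.0]
grip_width: 0.0008
t 8.08 tcp [ 0.501 -0.162  0.272] q [-0.43  0.1   1.91  0.29  0.57  1.1 ] F [-0.3 -0.5 -1. ] w 0.001
tip gate [-80.2  -4.9 191.9] tcp gate [-80.1 -59.6 272. ] tool axes in gate
 [[-0.004  1.    -0.001]
 [ 0.826  0.004  0.564]
 [ 0.564  0.002 -0.826]]
shift mm tool [-37.6 -17.   62.1] rot deg tool [-0.   0.6  0.2]
```

```bash
python3 -m pendant '[{"rx":0,"ry":0,"rz":0,"tx":0.16,"ty":0.16,"tz":-0.2,"grip":1},{"rx":0,"ry":0,"rz":0,"tx":0.16,"ty":0.17,"tz":-0.2,"grip":1},{"rx":0,"ry":0,"rz":0,"tx":0.16,"ty":0.19,"tz":-0.19,"grip":1},{"rx":0,"ry":0,"rz":0,"tx":0.16,"ty":0.2,"tz":-0.18,"grip":1},{"rx":0,"ry":0,"rz":0,"tx":0.15,"ty":0.22,"tz":-0.17,"grip":1},{"rx":0,"ry":0,"rz":0,"tx":0.14,"ty":0.24,"tz":-0.16,"grip":1}]' 20 
python3 st.py -97 0 120 55
python3 - <<'E'
from station import ctrl
import cv2
p=ctrl.camera("scene")["pixels"];cv2.imwrite(f"pics/scene3.png",cv2.resize(p[100:310,150:350],None,fx=2.8,fy=2.8,interpolation=cv2.INTER_CUBIC))
E
```

```text
time_s: 8.58
ee_pos: [0.4945, -0.2086, 0.3316]
eef_rot: [3.14, -0.598, -0.154]
force: [-0.1, 0.3, -0.5]
grip_width: 0.0006
t 8.58 tcp [ 0.495 -0.209  0.332] q [-0.54  0.06  1.81  0.32  0.73  1.01] F [-0.1  0.3 -0.5] w 0.001
tip gate [-33.3  -3.8 251.4] tcp gate [-32.9 -58.4 331.6] tool axes in gate
 [[-0.007  1.    -0.003]
 [ 0.826  0.008  0.563]
 [ 0.563  0.001 -0.826]]
shift mm tool [-71.7 -64.2 111. ] rot deg tool [-0.2  0.7  0.4]
```

View pics/scene3.png

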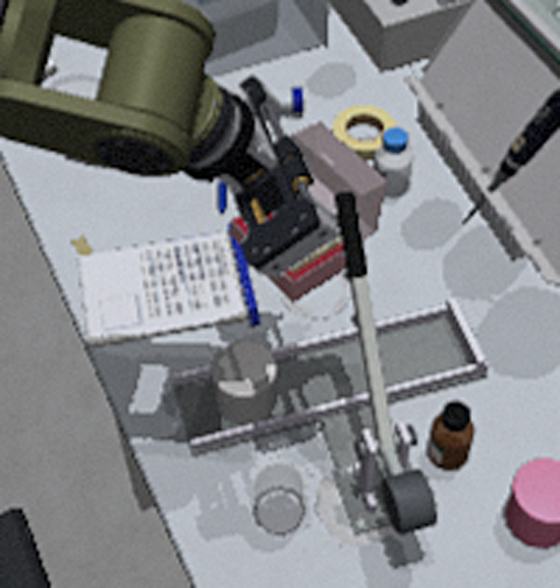

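```bash
python3 -m pendant '[{"rx":0,"ry":0,"rz":0,"tx":0.13,"ty":0.24,"tz":-0.15,"grip":1},{"rx":0,"ry":0,"rz":0,"tx":0.12,"ty":0.25,"tz":-0.14,"grip":1},{"rx":0,"ry":0,"rz":0,"tx":0.12,"ty":0.25,"tz":-0.13,"grip":1},{"rx":0,"ry":0,"rz":0,"tx":0.1,"ty":0.25,"tz":-0.12,"grip":1},{"rx":0,"ry":0,"rz":0,"tx":0.1,"ty":0.25,"tz":-0.11,"grip":1},{"rx":0,"ry":0,"rz":0,"tx":0,"ty":0,"tz":0,"grip":1}]' 20 
python3 st.py -97 0 120 55
python3 - <<'E'
from station import ctrl
import cv2
p=ctrl.camera("scene")["pixels"];cv2.imwrite(f"pics/scene4.png",cv2.resize(p[100:310,150:350],None,fx=2.8,fy=2.8,interpolation=cv2.INTER_CUBIC))
E
```

```text
time_s: 9.13
ee_pos: [0.489, -0.2621, 0.3699]
eef_rot: [3.138, -0.602, -0.153]
force: [0.1, 0.4, 0.0]
grip_width: 0.0004
t 9.13 tcp [ 0.489 -0.262  0.37 ] q [-0.64  0.08  1.7   0.36  0.85  0.92] F [0.1 0.4 0. ] w 0.0
tip gate [ 2.05e+01 -2.00e-01  2.90e+02] tcp gate [ 20.7 -55.1 369.9] tool axes in gate
 [[-0.008  1.    -0.002]
 [ 0.824  0.008  0.566]
 [ 0.566  0.003 -0.824]]
shift mm tool [ -96.  -118.2  140.5] rot deg tool [-0.1  0.5  0.5]
```

View pics/scene4.png

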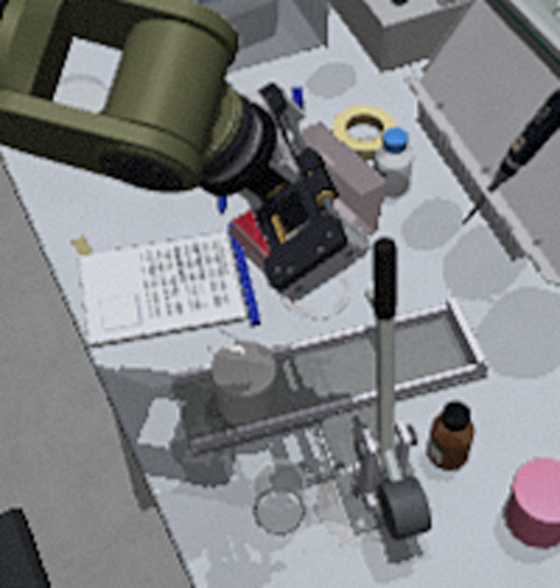

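The arm has swung on past vertical and left the fingers, with the force at about 0. Next I'll back away towards the near end of the lane.

```bash
python3 st.py -30 -185 150 70|tail -1
python3 -m pendant '[{"rx":0,"ry":0,"rz":0,"tx":-0.6,"ty":-0.2,"tz":-0.3,"grip":1},{"rx":0,"ry":0,"rz":0,"tx":-0.7,"ty":-0.2,"tz":-0.3,"grip":1},{"rx":0,"ry":-0.6,"rz":0,"tx":-0.7,"ty":-0.2,"tz":-0.1,"grip":1},{"rx":0,"ry":-0.6,"rz":0,"tx":-0.7,"ty":-0.2,"tz":0,"grip":1},{"rx":0,"ry":-0.6,"rz":0,"tx":-0.7,"ty":-0.2,"tz":0.1,"grip":1},{"rx":0,"ry":-0.6,"rz":0,"tx":-0.7,"ty":-0.2,"tz":0.2,"grip":1}]' 20 >/dev/null
python3 st.py -30 -185 120 70
python3 - <<'E'
from station import ctrl
import cv2,numpy as np
for n in("scene","top"):
    p=ctrl.camera(n)["pixels"];cv2.imwrite(f"pics/{n}5.png",cv2.resize(p[120:310,150:350],None,fx=3,fy=3,interpolation=cv2.INTER_CUBIC))
E
```

```text
shift mm tool [-206.4  -51.7   13.6] rot deg tool [ -0.1 -14.5   0.5]
t 9.68 tcp [ 0.345 -0.189  0.291] q [-0.69 -0.2   2.11  0.28  0.87  0.9 ] F [ 1.7 -0.4 -0.8] w 0.001
tip gate [ -28.7 -168.7  203.1] tcp gate [ -28.5 -209.1  291.3] tool axes in gate
 [[-0.008  1.    -0.002]
 [ 0.909  0.008  0.416]
 [ 0.416  0.002 -0.909]]
shift mm tool [-41.6  -1.7  69.1] rot deg tool [-0.1 -4.6  0.4]
```

View pics/scene5.png

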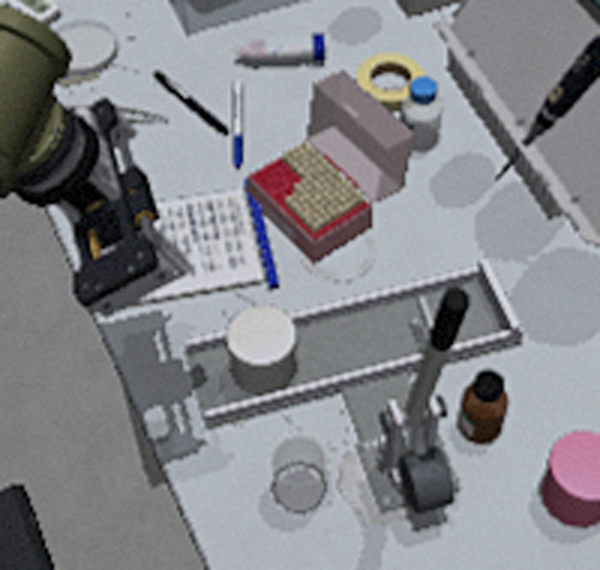

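View pics/top5.png

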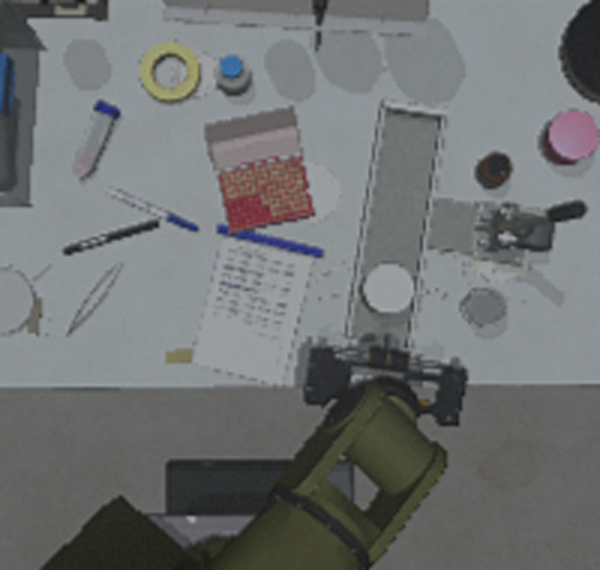

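The barrier is now past vertical: its sleeve is at scene5 (448,315) and top5 (567,210), on the post side. The can is at top5 (388,288), in place. I'll lower behind the can with the fingers opened about 30 mm, so that both tips cradle it.

```bash
python3 -m pendant '[{"rx":0,"ry":-0.6,"rz":0.1,"tx":-0.3,"ty":0,"tz":0.7,"grip":0.36},{"rx":0,"ry":-0.5,"rz":0,"tx":-0.4,"ty":0,"tz":0.8,"grip":0.36},{"rx":0,"ry":0,"rz":0,"tx":-0.4,"ty":0,"tz":0.9,"grip":0.36},{"rx":0,"ry":0,"rz":0,"tx":-0.4,"ty":0,"tz":0.8,"grip":0.36}]' 20 >/dev/null
python3 st.py -30 -172 21 70
```

```text
t 10.12 tcp [ 0.34  -0.189  0.153] q [-0.68  0.06  2.25  0.34  0.54  0.79] F [ 1.1 -0.6  0. ] w 0.024
tip gate [ -26.9 -178.9   61.9] tcp gate [ -27.4 -213.6  152.5] tool axes in gate
 [[-0.003  1.     0.006]
 [ 0.934  0.001  0.357]
 [ 0.357  0.007 -0.934]]
shift mm tool [-6.6 -2.8 40.7] rot deg tool [ 0.3 -0.9  0.2]
```

```bash
python3 -m pendant '[{"rx":0,"ry":-0.2,"rz":0,"tx":-0.1,"ty":-0.07,"tz":0.5,"grip":0.36},{"rx":0,"ry":0,"rz":0,"tx":-0.05,"ty":0,"tz":0.4,"grip":0.36},{"rx":0,"ry":0,"rz":0,"tx":0,"ty":0,"tz":0.1,"grip":0.36},{"rx":0,"ry":0,"rz":0,"tx":0,"ty":0,"tz":0,"grip":0.36}]' 20 >/dev/null
python3 st.py -30 -150 21 70
python3 - <<'E'
from station import ctrl
import cv2,numpy as np
p=ctrl.camera("scene")["pixels"];cv2.imwrite(f"pics/scene6.png",cv2.resize(p[180:310,170:350],None,fx=4,fy=4,interpolation=cv2.INTER_CUBIC))
E
```

```text
t 10.45 tcp [ 0.349 -0.187  0.106] q [-0.65  0.19  2.25  0.39  0.42  0.74] F [0.1 0.4 0.2] w 0.03
tip gate [ -30.2 -172.3   14.5] tcp gate [ -30.5 -205.1  105.8] tool axes in gate
 [[-0.001  1.     0.004]
 [ 0.941 -0.     0.338]
 [ 0.338  0.004 -0.941]]
shift mm tool [22.8  0.6  1.5] rot deg tool [0.2 0.2 0.1]
```

View pics/scene6.png

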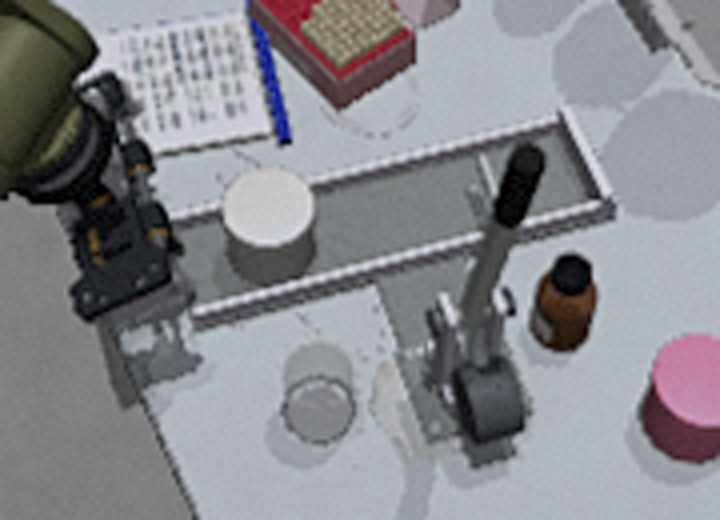

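```bash
python3 -m pendant '[{"rx":0,"ry":0,"rz":0,"tx":0.13,"ty":0,"tz":0,"grip":0.36},{"rx":0,"ry":0,"rz":0,"tx":0.13,"ty":0,"tz":0.01,"grip":0.36},{"rx":0,"ry":0,"rz":0,"tx":0.13,"ty":0,"tz":0.02,"grip":0.36},{"rx":0,"ry":0,"rz":0,"tx":0.13,"ty":0,"tz":0.02,"grip":0.36}]' 20 >/dev/null
python3 st.py -30 69 20 70;
python3 -m pendant '[{"rx":0,"ry":0,"rz":0,"tx":0.14,"ty":0,"tz":0.05,"grip":0.36},{"rx":0,"ry":0,"rz":0,"tx":0.14,"ty":0,"tz":0.05,"grip":0.36},{"rx":0,"ry":0,"rz":0,"tx":0.14,"ty":0,"tz":0.05,"grip":0.36},{"rx":0,"ry":0,"rz":0,"tx":0.14,"ty":0,"tz":0.05,"grip":0.36},{"rx":0,"ry":0,"rz":0,"tx":0.14,"ty":0,"tz":0.05,"grip":0.36}]' 20 >/dev/null
python3 st.py -30 69 20 70
```

```text
t 10.83 tcp [ 0.372 -0.192  0.116] q [-0.63  0.21  2.19  0.35  0.45  0.81] F [-0.2  1.  -0.1] w 0.03
tip gate [ -28.9 -148.3   24.8] tcp gate [ -29.6 -181.7  115.8] tool axes in gate
 [[-0.001  1.     0.007]
 [ 0.939 -0.001  0.344]
 [ 0.344  0.007 -0.939]]
shift mm tool [202.6  -0.6  79.3] rot deg tool [ 0.4 -0.1  0.1]
t 11.25 tcp [ 0.406 -0.198  0.118] q [-0.59  0.26  2.11  0.31  0.46  0.89] F [-1.2 -0.2 -0.9] w 0.03
tip gate [ -28.7 -114.4   26.9] tcp gate [ -29.4 -148.   117.9] tool axes in gate
 [[-0.002  1.     0.008]
 [ 0.938 -0.001  0.347]
 [ 0.347  0.008 -0.938]]
shift mm tool [170.1  -0.7  70.1] rot deg tool [ 0.4 -0.3  0.1]
```

```bash
python3 -m pendant '[{"rx":0,"ry":0,"rz":0,"tx":0.13,"ty":0,"tz":0.08,"grip":0.36},{"rx":0,"ry":0,"rz":0,"tx":0.13,"ty":0,"tz":0.08,"grip":0.36},{"rx":0,"ry":0,"rz":0,"tx":0.13,"ty":0,"tz":0.08,"grip":0.36},{"rx":0,"ry":0,"rz":0,"tx":0.13,"ty":0,"tz":0.08,"grip":0.36},{"rx":0,"ry":0,"rz":0,"tx":0.13,"ty":0,"tz":0.07,"grip":0.36},{"rx":0,"ry":0,"rz":0,"tx":0.13,"ty":0,"tz":0.07,"grip":0.36},{"rx":0,"ry":0,"rz":0,"tx":0.13,"ty":0,"tz":0.07,"grip":0.36}]' 20 >/dev/null
python3 st.py -30 69 20 70
python3 - <<'E'
from station import ctrl
import cv2,numpy as np
p=ctrl.camera("scene")["pixels"];cv2.imwrite(f"pics/scene7.png",cv2.resize(p[180:310,170:350],None,fx=4,fy=4,interpolation=cv2.INTER_CUBIC))
E
```

```text
t 11.83 tcp [ 0.451 -0.205  0.109] q [-0.54  0.36  2.    0.27  0.46  0.96] F [-1.1 -0.1 -0.2] w 0.03
tip gate [-28.8 -68.5  18.2] tcp gate [ -29.5 -102.   109.2] tool axes in gate
 [[-0.002  1.     0.007]
 [ 0.938 -0.     0.346]
 [ 0.346  0.008 -0.938]]
shift mm tool [130.   -0.5  45.9] rot deg tool [ 0.4 -0.2  0.1]
```

View pics/scene7.png

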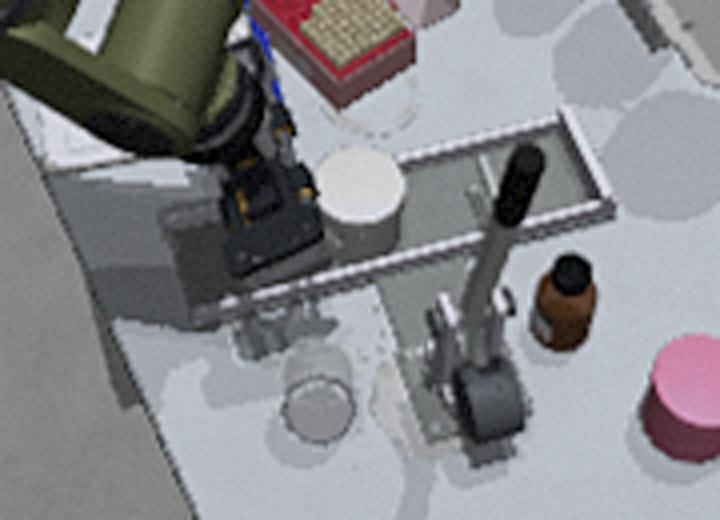

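The can, at scene7 (362,185), is sliding upright with about 1 N of push. I'll keep going.

```bash
python3 -m pendant '[{"rx":0,"ry":0,"rz":0,"tx":0.14,"ty":0,"tz":0.05,"grip":0.36},{"rx":0,"ry":0,"rz":0,"tx":0.14,"ty":0,"tz":0.05,"grip":0.36},{"rx":0,"ry":0,"rz":0,"tx":0.14,"ty":0,"tz":0.06,"grip":0.36},{"rx":0,"ry":0,"rz":0,"tx":0.14,"ty":0,"tz":0.06,"grip":0.36},{"rx":0,"ry":0,"rz":0,"tx":0.14,"ty":0,"tz":0.06,"grip":0.36},{"rx":0,"ry":0,"rz":0,"tx":0.14,"ty":0,"tz":0.06,"grip":0.36},{"rx":0,"ry":0,"rz":0,"tx":0.14,"ty":0,"tz":0.06,"grip":0.36},{"rx":0,"ry":0,"rz":0,"tx":0.14,"ty":0,"tz":0.06,"grip":0.36}]' 20 >/dev/null
python3 st.py -30 69 20 70
```

```text
t 12.55 tcp [ 0.504 -0.214  0.107] q [-0.5   0.45  1.86  0.23  0.5   1.05] F [-0.2 -0.1  0.9] w 0.03
tip gate [-28.7 -14.7  16.4] tcp gate [-29.4 -48.3 107.4] tool axes in gate
 [[-0.002  1.     0.008]
 [ 0.938 -0.001  0.346]
 [ 0.346  0.008 -0.938]]
shift mm tool [80.2 -0.6 25.6] rot deg tool [ 0.4 -0.3  0.1]
```

```bash
python3 -m pendant '[{"rx":0,"ry":0,"rz":0,"tx":0.15,"ty":0,"tz":0.03,"grip":0.36},{"rx":0,"ry":0,"rz":0,"tx":0.15,"ty":0,"tz":0.03,"grip":0.36},{"rx":0,"ry":0,"rz":0,"tx":0.15,"ty":0,"tz":0.04,"grip":0.36},{"rx":0,"ry":0,"rz":0,"tx":0.15,"ty":0,"tz":0.04,"grip":0.36},{"rx":0,"ry":0,"rz":0,"tx":0.14,"ty":0,"tz":0.05,"grip":0.36},{"rx":0,"ry":0,"rz":0,"tx":0.14,"ty":0,"tz":0.05,"grip":0.36},{"rx":0,"ry":0,"rz":0,"tx":0.14,"ty":0,"tz":0.06,"grip":0.36},{"rx":0,"ry":0,"rz":0,"tx":0.14,"ty":0,"tz":0.06,"grip":0.36}]' 20 >/dev/null
python3 st.py -30 69 20 70
python3 - <<'E'
from station import ctrl
import cv2,numpy as np
for n in("scene","top"):
  p=ctrl.camera(n)["pixels"];cv2.imwrite(f"pics/{n}8.png",cv2.resize(p[130:290,210:360],None,fx=3.7,fy=3.7,interpolation=cv2.INTER_CUBIC))
E
```

```text
t 13.22 tcp [ 0.557 -0.222  0.11 ] q [-0.47  0.54  1.71  0.18  0.56  1.12] F [-1.  -0.8  0.3] w 0.03
tip gate [-28.8  39.1  18.9] tcp gate [-29.5   5.5 109.9] tool axes in gate
 [[-0.002  1.     0.007]
 [ 0.938 -0.001  0.346]
 [ 0.346  0.008 -0.938]]
shift mm tool [28.9 -0.5  9.3] rot deg tool [ 0.4 -0.2  0.1]
```

View pics/scene8.png

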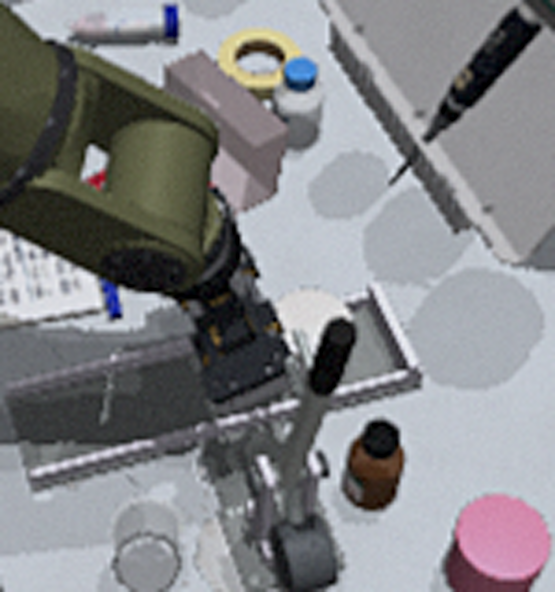

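View pics/top8.png

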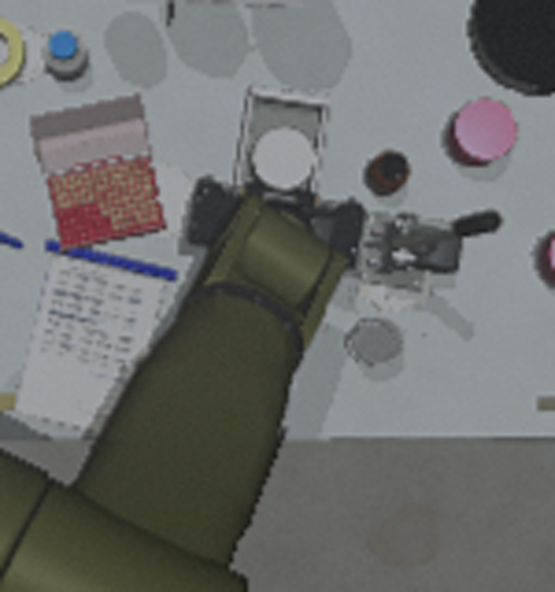

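```bash
python3 -m pendant '[{"rx":0,"ry":0,"rz":0,"tx":0.14,"ty":0,"tz":0.05,"grip":0.36},{"rx":0,"ry":0,"rz":0,"tx":0.14,"ty":0,"tz":0.05,"grip":0.36},{"rx":0,"ry":0,"rz":0,"tx":0.12,"ty":0,"tz":0.05,"grip":0.36},{"rx":0,"ry":0,"rz":0,"tx":0.1,"ty":0,"tz":0.04,"grip":0.36}]' 20 
python3 st.py -30 73 20 70
python3 -m pendant '[{"rx":0,"ry":0,"rz":0,"tx":0.06,"ty":0,"tz":0.02,"grip":0.36},{"rx":0,"ry":0,"rz":0,"tx":0.06,"ty":0,"tz":0.02,"grip":0.36}]' 20 
python3 st.py -30 73 20 70
```

```text
time_s: 13.65
ee_pos: [0.5794, -0.226, 0.1095]
eef_rot: [3.134, -0.352, -0.161]
force: [-0.2, 0.9, 1.0]
grip_width: 0.0299
t 13.65 tcp [ 0.579 -0.226  0.109] q [-0.46  0.58  1.65  0.17  0.58  1.15] F [-0.2  0.9  1. ] w 0.03
tip gate [-28.8  61.7  18.4] tcp gate [-29.6  28.2 109.5] tool axes in gate
 [[-0.002  1.     0.007]
 [ 0.939 -0.001  0.345]
 [ 0.345  0.007 -0.938]]
shift mm tool [11.5 -0.4  2.4] rot deg tool [ 0.4 -0.2  0.1]
time_s: 13.82
ee_pos: [0.5854, -0.227, 0.1095]
eef_rot: [3.134, -0.353, -0.161]
force: [-0.4, 0.9, -0.5]
grip_width: 0.0303
t 13.82 tcp [ 0.585 -0.227  0.11 ] q [-0.45  0.59  1.63  0.17  0.59  1.16] F [-0.4  0.9 -0.5] w 0.03
tip gate [-28.9  67.7  18.5] tcp gate [-29.6  34.2 109.5] tool axes in gate
 [[-0.002  1.     0.007]
 [ 0.939 -0.001  0.345]
 [ 0.345  0.007 -0.938]]
shift mm tool [ 5.8 -0.4  0.4] rot deg tool [ 0.4 -0.2  0.1]
```

```bash
python3 -m pendant '[{"rx":0,"ry":0,"rz":0,"tx":0.05,"ty":0,"tz":0.02,"grip":0.36},{"rx":0,"ry":0,"rz":0,"tx":0.05,"ty":0,"tz":0.02,"grip":0.36}]' 20 
python3 st.py -30 73 20 70 | sed -n 2p
python3 -m pendant '[{"rx":0,"ry":0,"rz":0,"tx":0.05,"ty":0,"tz":0.02,"grip":0.36}]' 20 
python3 st.py -30 73 20 70| sed -n 2p
python3 - <<'E'
from station import ctrl
import cv2,numpy as np
for n,(a,b,c,d) in dict(scene=(190,270,260,340),top=(140,220,250,330)).items():
  p=ctrl.camera(n)["pixels"];cv2.imwrite(f"pics/{n}9.png",cv2.resize(p[a:b,c:d],None,fx=7,fy=7,interpolation=cv2.INTER_CUBIC))
E
```

```text
time_s: 13.98
ee_pos: [0.5901, -0.2278, 0.1094]
eef_rot: [3.134, -0.352, -0.161]
force: [0.2, 0.9, -0.2]
grip_width: 0.0302
tip gate [-28.9  72.5  18.4] tcp gate [-29.6  39.  109.4] tool axes in gate
time_s: 14.07
ee_pos: [0.5924, -0.2282, 0.1093]
eef_rot: [3.134, -0.352, -0.161]
force: [-0.1, 0.7, 0.5]
grip_width: 0.0302
tip gate [-28.8  74.8  18.3] tcp gate [-29.5  41.4 109.3] tool axes in gate
```

View pics/scene9.png

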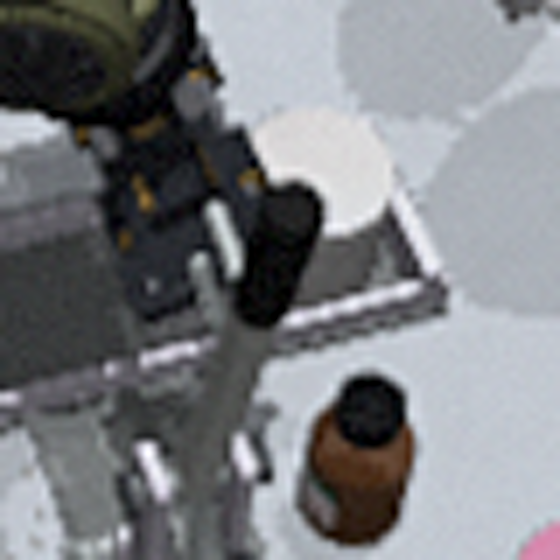

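View pics/top9.png

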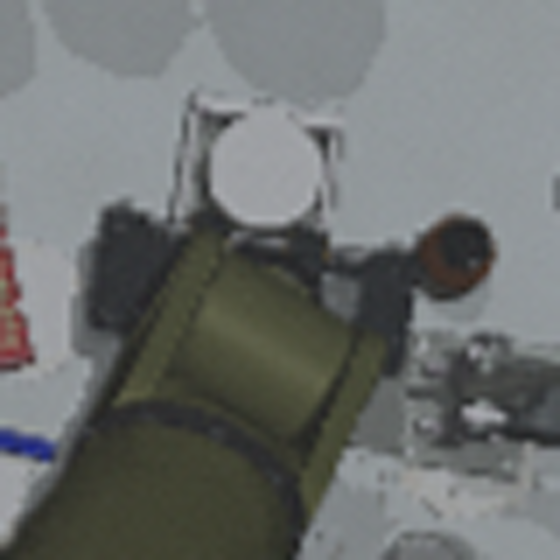

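The can is close to the stop in top9 but no contact force has shown yet. I'll continue in small steps.

```bash
python3 -m pendant '[{"rx":0,"ry":0,"rz":0,"tx":0.04,"ty":0,"tz":0.01,"grip":0.36}]' 20 
python3 st.py | sed -n 2p
python3 -m pendant '[{"rx":0,"ry":0,"rz":0,"tx":0.04,"ty":0,"tz":0.01,"grip":0.36}]' 20 
python3 st.py | sed -n 2p
python3 -m pendant '[{"rx":0,"ry":0,"rz":0,"tx":0,"ty":0,"tz":0,"grip":0.36}]' 20 
python3 st.py | sed -n 2p
```

```text
time_s: 14.25
ee_pos: [0.5939, -0.2283, 0.1094]
eef_rot: [3.134, -0.352, -0.161]
force: [-0.7, -0.1, -0.7]
grip_width: 0.0301
tip gate [-28.9  76.4  18.4] tcp gate [-29.6  42.9 109.4] tool axes in gate
time_s: 14.33
ee_pos: [0.5956, -0.2286, 0.1096]
eef_rot: [3.134, -0.352, -0.161]
force: [-0.5, -0.2, -0.5]
grip_width: 0.0301
tip gate [-28.9  78.   18.5] tcp gate [-29.6  44.6 109.6] tool axes in gate
time_s: 14.42
ee_pos: [0.5958, -0.2286, 0.1096]
eef_rot: [3.134, -0.352, -0.161]
force: [0.1, -0.3, -0.7]
grip_width: 0.0301
tip gate [-28.9  78.2  18.6] tcp gate [-29.6  44.8 109.6] tool axes in gate
```

```bash
for k in 1; do
python3 -m pendant '[{"rx":0,"ry":0,"rz":0,"tx":0.04,"ty":0,"tz":0.015,"grip":0.36}]' 20 |grep force
python3 -m pendant '[{"rx":0,"ry":0,"rz":0,"tx":0.04,"ty":0,"tz":0.015,"grip":0.36}]' 20 |grep force
python3 -m pendant '[{"rx":0,"ry":0,"rz":0,"tx":0.03,"ty":0,"tz":0.01,"grip":0.36}]' 20 |grep force
done
python3 st.py | sed -n 1,2p
python3 - <<'E'
from station import ctrl
import cv2,numpy as np
for n,(a,b,c,d) in dict(scene=(190,270,260,340),top=(140,220,250,330)).items():
  p=ctrl.camera(n)["pixels"];cv2.imwrite(f"pics/{n}10.png",cv2.resize(p[a:b,c:d],None,fx=7,fy=7,interpolation=cv2.INTER_CUBIC))
E
```

```text
force: [-2.0, 0.5, -0.1]
force: [-16.1, 0.5, 7.0]
force: [-15.5, 1.7, 8.1]
t 14.67 tcp [ 0.599 -0.229  0.109] q [-0.45  0.61  1.59  0.16  0.61  1.17] F [-15.5   1.7   8.1] w 0.031
tip gate [-28.9  80.9  17.6] tcp gate [-29.5  48.  108.8] tool axes in gate
```

View pics/top10.png

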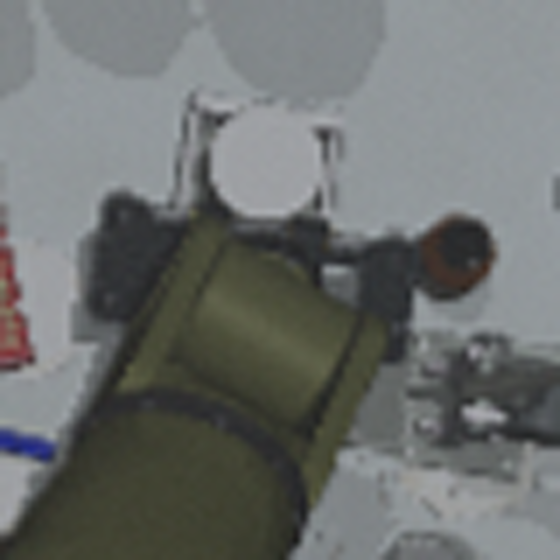

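A firm 16 N says the can is against the stop. I'll back straight off.

```bash
python3 -m pendant '[{"rx":0,"ry":0,"rz":0,"tx":-0.04,"ty":0,"tz":-0.015,"grip":0.36},{"rx":0,"ry":0,"rz":0,"tx":-0.06,"ty":0,"tz":-0.02,"grip":0.36},{"rx":0,"ry":0,"rz":0,"tx":-0.1,"ty":0,"tz":-0.04,"grip":0.36},{"rx":0,"ry":0,"rz":0,"tx":-0.2,"ty":0,"tz":-0.08,"grip":0.36},{"rx":0,"ry":0,"rz":0,"tx":-0.3,"ty":0,"tz":-0.12,"grip":0.36},{"rx":0,"ry":0,"rz":0,"tx":-0.4,"ty":0,"tz":-0.17,"grip":0.36},{"rx":0,"ry":0,"rz":0,"tx":-0.5,"ty":0,"tz":-0.22,"grip":0.36},{"rx":0,"ry":0,"rz":0,"tx":-0.5,"ty":0,"tz":-0.25,"grip":0.36}]' 20 |grep force
python3 st.py
python3 -m pendant '[{"rx":0,"ry":0,"rz":0,"tx":-0.6,"ty":0,"tz":-0.5,"grip":0.36},{"rx":0,"ry":0,"rz":0,"tx":-0.6,"ty":0,"tz":-0.5,"grip":0.36},{"rx":0,"ry":0,"rz":0,"tx":-0.6,"ty":0,"tz":-0.5,"grip":0.36},{"rx":0,"ry":0,"rz":0,"tx":-0.5,"ty":0,"tz":-0.5,"grip":0.36},{"rx":0,"ry":0,"rz":0,"tx":-0.4,"ty":0,"tz":-0.4,"grip":0.36},{"rx":0,"ry":0,"rz":0,"tx":0,"ty":0,"tz":0,"grip":0.36},{"rx":0,"ry":0,"rz":0,"tx":0,"ty":0,"tz":0,"grip":0.36}]' 20 |grep force
python3 st.py
python3 - <<'E'
from station import ctrl
import cv2,numpy as np
for n,(a,b,c,d) in dict(scene=(130,300,180,350),top=(130,250,210,350)).items():
  q=ctrl.camera(n);np.savez(f"{n}_f.npz",**q);p=q["pixels"];cv2.imwrite(f"pics/{n}11full.png",p);s=3.4 if n=="scene" else 4.5;cv2.imwrite(f"pics/{n}11.png",cv2.resize(p[a:b,c:d],None,fx=s,fy=s,interpolation=cv2.INTER_CUBIC))
E
```

```text
force: [-0.3, -1.0, 0.6]
t 15.43 tcp [ 0.507 -0.214  0.115] q [-0.5   0.44  1.85  0.21  0.52  1.06] F [-0.3 -1.   0.6] w 0.03
tip gate [-29.1 -11.9  23.7] tcp gate [-29.8 -45.2 114.8] tool axes in gate
 [[-0.003  1.     0.007]
 [ 0.939  0.001  0.343]
 [ 0.343  0.008 -0.939]]
force: [0.6, 0.7, -0.6]
t 16.02 tcp [ 0.364 -0.189  0.17 ] q [-0.63  0.07  2.18  0.27  0.59  0.9 ] F [ 0.6  0.7 -0.6] w 0.03
tip gate [ -30.7 -156.4   78.8] tcp gate [ -31.5 -190.   169.8] tool axes in gate
 [[-0.003  1.     0.009]
 [ 0.938 -0.001  0.346]
 [ 0.346  0.009 -0.938]]
```

View pics/scene11.png

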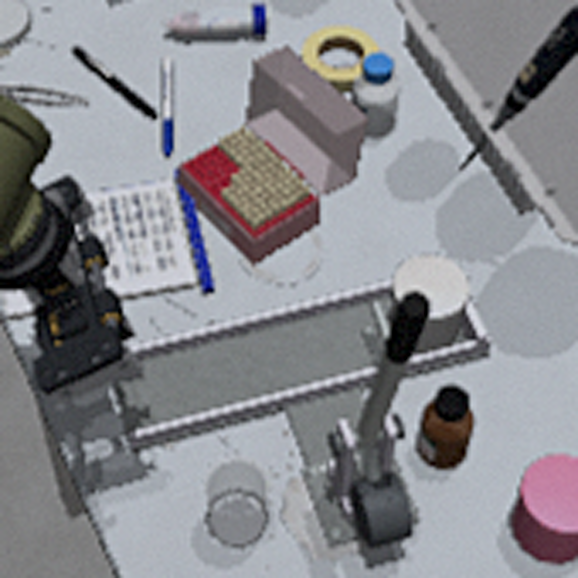

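View pics/top11.png

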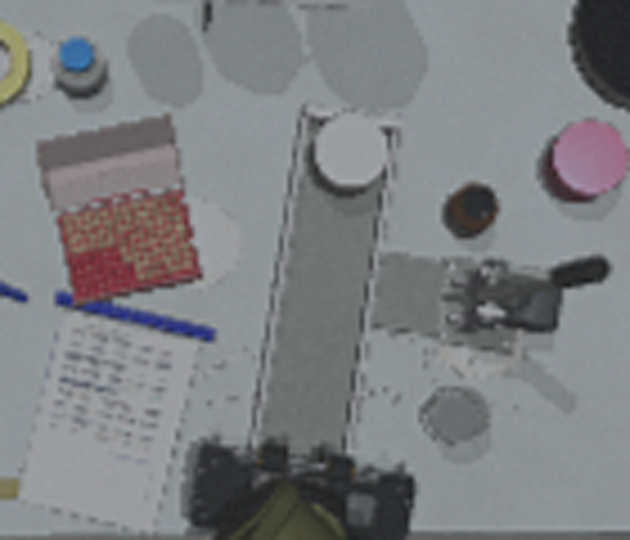

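Everything else looks unmoved, the can is upright at the far end and the barrier is raised. I'll check the gap to the stop numerically.

Run:
```python
from h import *
import cv2
G=np.array([0.5468,-0.2506]);y=-1.7336;RG=np.array([[np.cos(y),-np.sin(y)],[np.sin(y),np.cos(y)]])
g=lambda w:np.round(1000*RG.T@(w[:2]-G),1)
t=lambda u,v:("top",np.array([210+(u-1.75)/4.5,130+(v-1.75)/4.5]))
s=lambda u,v:("scene",np.array([180+(u-1.2)/3.4,130+(v-1.2)/3.4]))
print("can",g(back(*t(350,152),.072)),g(back(*s(431,288),.072)))
for n in("scene","top"):
    p=cv2.imread(f"pics/{n}11full.png")
    r=p[200:250,285:335] if n=="scene" else p[145:185,270:310]
    cv2.imwrite(f"pics/{n}12.png",cv2.resize(r,None,fx=11,fy=11,interpolation=cv2.INTER_CUBIC))
```

```text
can [-30.6 110. ] [-25.8 113.8]
```

View pics/scene12.png

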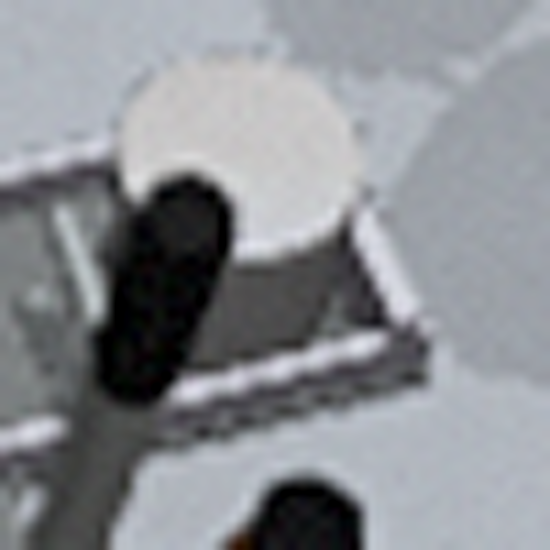

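View pics/top12.png

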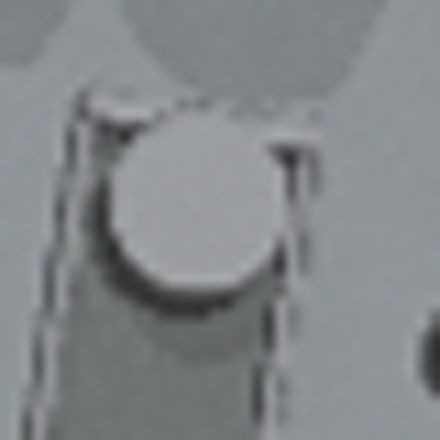

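Both views put the can's axis at gate y of about 110–114 mm, where touching the stop means 111 mm. It stands upright, overlapping the stop's rim in the picture as it should. The robot is clear of everything, so I'll hand in.

```bash
python3 -c "
from station import ctrl
print(ctrl.hand_in(), ctrl.get_obs()['time_s'])"
```

```text
the job is handed in; nothing more can be done
the job is handed in; nothing more can be done
```

The barrier is raised and staying up by itself, and the steel can stands upright against the end stop. I handed the job in at about 16 s of robot time; the hand-in gave no verdict.

- **Barrier:** I lifted the sleeve from below with the closed fingertips, about 2 N at most, until the arm fell open on its own. The pictures taken afterwards show it past vertical on the post side.
- **Can:** I pushed it low along the lane with the fingers held about 30 mm apart, at about 1 N. On reaching the stop the force rose to about 16 N, and I then backed straight off.
- **Last checks:** The can's axis measures at gate y of 110 mm from the top camera and 114 mm from the scene camera; touching the stop is 111 mm. The beaker, bottle, tip box, marker and pink decoys looked unmoved by eye. I did not look at the dish or forceps closely. With the fingers about 0.15 m behind the barrier, the tool force was about 0.
- **What disagreed:**
  - Contact with the stop came about 5–8 mm further along than my fitted gate pose predicted, which suggests the pose was off by that much. I relied on the force rise instead.
  - The scene camera put the can about 5 mm off the top camera's sideways reading.
  - Early on, a wrist joint reached its range limit. A half turn of the tool cleared it, and no joint was reported beyond its range.

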